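# Stack the spindle spacer collars on the setting-up arbor

## Robot

A 6-joint arm with a two-finger parallel gripper is mounted at the origin on the work surface. World frame = base frame: x ahead of the robot, y to its left, z up, the work surface at z = 0. Lengths are in mm, angles in rad, forces in N, time in s.
With the tool pointing down it reaches from about 275 to 875 mm from the base axis. Payload 12.5 kg.
Tool frame: the origin (TCP) lies midway between the tips of the shut fingers; the grasp point (between the pads) lies 19 mm behind it (robot.grip_point_offset is the distance from the TCP to the grasp point, in mm); z points along the fingers, x is the direction in which the jaws open and shut, and the axes are right-handed (so a half turn about z gives the same grasp; the last joint's range is limited). The gripper opens to 85 mm and grips with 20 to 120 N. Pads are 22 mm wide; open, the fingers measure 114 mm over their backs; the gripper's body (76 mm by 85 mm) begins 54 mm behind the grasp point. The pads swing forward as they close: fully open they stand 13 mm farther back than shut.
Start: joints at [-1.429, 0.351, 1.652, -0, 1.139, -0.085], TCP at [123.694, -535.896, 231.29] pointing down, gripper open.
Joint ranges: [-2.75, 2.75], [-0.79, 2.1], [0.01, 2.65], [-1.57, 4.71], [0.07, 3.14], [-2.87, 2.87]. Speed limits (rad/s): [2.22, 2.22, 2.79, 3.14, 3.14, 3.14].

## Interface

Orientations are given as a 3x3 rotation matrix whose columns are the frame's x, y, z axes.
In Python, from bench import readout, viewer, ticket, robot gives the robot as it stands.
- The arm moves only by the tool move_arm, never from a script. Its argument "deltas" is a list of rows, each a list of 3 entries, a list of its own where there are three numbers: the shift along the world's x, y, z in mm, then the turn, a rotation vector about the world's x, y, z in rad, then the opening in per cent of the stroke, from 0 (shut) to 100 (fully open). In form: [[[dx, dy, dz], [ax, ay, az], fingers], ...]. A call has 1 to 20 rows; each row shifts and turns the pose as measured when the row begins; what a row does not reach is not made up. A row lasts 1/12 s, in which the tool goes at most 41.7 mm and 7.16 degrees, less where a joint would pass 70% of its speed; a pose out of reach is approached as far as the arm can. A call is refused whole if a number of a shift passes 41.7 or a number of a turn 0.125, either way. A call with a gripper value outside its range is refused whole. The fingers move at their own pace and stop on an object; the grip force is fixed at half the most. Time passes only in rows, so rows that do not move let the fingers close. It gives the time, the measured TCP pose, the force and the opening at its end, in the units of the state.
- readout.state(): the state, without advancing time (a new reading comes with each control period).
- viewer.capture(name): name is "scene" or "top" or "wrist"; returns a dict with "frame" (480x640x3 uint8, red, green, blue), "fx", "fy", "cx", "cy" (pixels), "rvec" (rotation vector, rad) and "tvec" (3), from world to camera coordinates, as OpenCV has them; the wrist camera has in their place "hand_eye" (4x4, takes a point from camera to tool coordinates, whose origin is the TCP and whose axes are the tool frame's). Camera axes: x right, y down, z forward; pixel columns grow to the right and rows downward; lengths in mm; the calibration is good to about 2 mm. A picture is of the moment at which its call begins: read the wrist's pose just before it. There is no depth.
- ticket.sign_off(): hands the job in, once; it reports no verdict.
The state is a dict: "time_s": time; "joint_positions": joint angles; "qd": joint speeds; "tau": joint torques, N m; "eef_pos": TCP position; "tcp_rot": TCP orientation; "force": force on the tool from outside, world axes, zero at the start; "ft_torque": the same for the moment, N m; "gripper_width": finger opening in mm.
Only numpy, scipy, OpenCV 4.12 (cv2) and the standard library are available. Lean on these libraries where they do the work, as an engineer would, in place of code of your own. Each camera call takes 0.05 s, during which the arm holds its last target.

## Task

Put the two aluminium spacer collars onto the upright arbor of the setting-up stand in order of thickness: first the thick one, down flat on the stand's seat, then the thin one flat on top of it, and let go of both. The wooden wheel and the aluminium disc without a bore lying among them are not wanted.

Things in the scene. Friction and masses are not known exactly. Their poses are not given: they have to be found in the camera images.
- thick_center (a point): Bare aluminium spacer collar, a plain round ring: outer diameter 60 mm, bore 40 mm right through (wall 10 mm), 36 mm thick. It lies flat on the bench at the start. This point is its centre, half-way up, on the bore's axis; its z axis is the bore's axis, pointing up. It is the thicker of the two collars, about 0.15 kg.
- thin_center (a point): Bare aluminium spacer collar, a plain round ring: outer diameter 60 mm, bore 40 mm right through (wall 10 mm), 18 mm thick. It lies flat on the bench at the start. This point is its centre, half-way up, on the bore's axis; its z axis is the bore's axis, pointing up. It is the thinner of the two collars, about 0.08 kg.
- arbor_seat (a point): Fixed stand: grey base 110 x 110 x 16 mm, on it a round steel seat (90 mm diameter, 6 mm high) with an upright steel arbor in its middle: 16 mm diameter, 66 mm tall above the seat, the top 12 mm tapering to 8 mm. This point is the centre of the seat's top, 22 mm above the bench, on the arbor's axis; z points up. Collars have 12 mm of play all round and slide down freely.
Things that resemble listed ones, but are neither listed nor needed, are in the scene too. Leave any red look-alike of the part that bears arbor_seat alone.

How it is judged:
By the outcome, as a careful person would: the job done as asked, in the order asked, and still so for the second after the job is handed in, with the robot touching nothing.
It also fails if it takes over 61 s, if anything falls off the work surface, if the arm or the gripper's body presses on something with over 40 N, if the wrist force passes 120 N, or if a joint passes its speed limit or range.

## Working session

There is one attempt and no reset: what is moved stays moved. The work goes in short steps, Python scripts to look and compute and a tool call to move; the robot and the scene stay as the last step left them, time stands still between calls to the robot, and variables do not carry over. Pictures are saved under pics/ and viewed, and the job is handed in when it is done.

Besides the shell and the picture viewer there is one more tool, called after "Call:" as name([rows], argument=value, ...), one row to a line, values as JSON. move_arm: Moves the arm, as the interface text tells. Its arguments: {"type":"object","properties":{"deltas":{"type":"array","items":{"type":"array"}}},"required":["deltas"]}

```bash
ls; mkdir -p pics; python3 - <<'E'
from bench import readout, viewer, ticket, robot
import cv2
s=readout.state();print(s['time_s'],s['eef_pos'],s['force'],s['gripper_width'],robot.grip_point_offset)
import pickle
d={}
for n in("scene","top","wrist"):
    c=viewer.capture(n);d[n]=c;cv2.imwrite(f"pics/{n}0.png",c["frame"][:,:,::-1])
    print(n,{k:v for k,v in c.items() if k!='frame'})
d['s']=s
pickle.dump(d,open('d0.pkl','wb'))
E
```

```text
pics
0.0 [ 123.63405877 -535.57371478  230.75596014] [-0.62364111  0.1870101   0.7206354 ] 85.30507489220795 18.700000000000003
scene {'fx': 468.7419480745408, 'fy': 468.7419480745408, 'cx': 319.3251686660651, 'cy': 240.8870626399381, 'rvec': array([ 1.19305558,  2.07851806, -1.14392911]), 'tvec': array([ 235.19486229, -149.58296208, 1326.14346119])}
top {'fx': 617.5113664545843, 'fy': 617.5113664545843, 'cx': 312.4136424013781, 'cy': 241.82723710393623, 'rvec': array([ 2.20066074, -2.1492492 ,  0.12156653]), 'tvec': array([ -56.26366036,  420.99695843, 1263.28512549])}
wrist {'fx': 342.6387496446312, 'fy': 342.6387496446312, 'cx': 313.7099220469082, 'cy': 245.08849843693517, 'hand_eye': array([[ 9.99998414e-01,  1.07114207e-03, -1.42300701e-03,
         7.79839246e-01],
       [-6.28530043e-04,  9.59776809e-01,  2.80763391e-01,
        -7.03117667e+01],
       [ 1.66650661e-03, -2.80762051e-01,  9.59775960e-01,
        -1.42344062e+02],
       [ 0.00000000e+00,  0.00000000e+00,  0.00000000e+00,
         1.00000000e+00]])}
```

View pics/scene0.png

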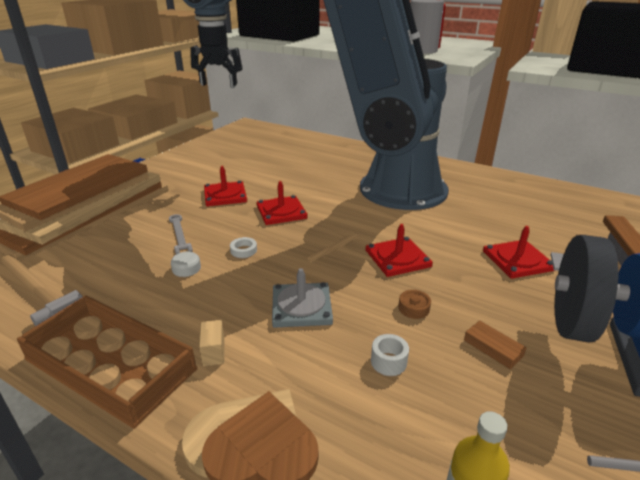

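View pics/top0.png

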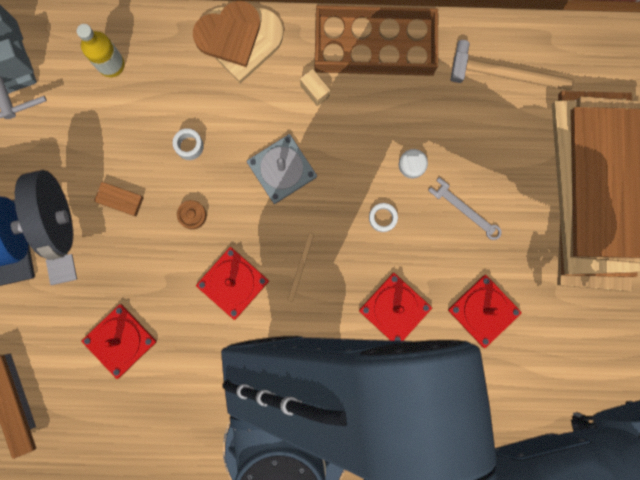

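View pics/wrist0.png

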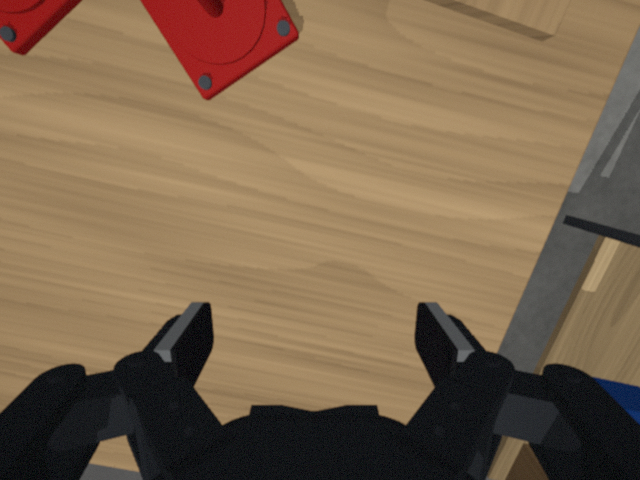

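The scene picture shows the thick collar at about (390,355), the thin one at (243,247), the boreless disc at (186,264), the wooden wheel at (414,304) and the grey stand at (302,300). In the top picture the thick collar is at (188,143), the thin one at (384,217), the disc at (413,163) and the stand at (283,167). I'll enlarge these next.

```bash
python3 - <<'E'
import pickle,cv2,numpy as np
d=pickle.load(open('d0.pkl','rb'))
f=d['top']['frame'][:,:,::-1]
cr=[f[y-40:y+40,x-40:x+40] for x,y in((188,143),(384,217),(283,167))]
im=np.hstack([cv2.resize(c,(264,264),interpolation=cv2.INTER_CUBIC) for c in cr])
f=d['scene']['frame'][:,:,::-1]
cr=[f[y-40:y+40,x-40:x+40] for x,y in((390,355),(243,247),(302,295))]
im2=np.hstack([cv2.resize(c,(264,264),interpolation=cv2.INTER_CUBIC) for c in cr])
cv2.imwrite('pics/crop.png',np.vstack([im,im2]))
E
cat > h.py <<'E'
import cv2,numpy as np
def ray(c,u,v,z):
    R=cv2.Rodrigues(c['rvec'])[0];t=c['tvec']
    o=-R.T@t;dr=R.T@np.array([(u-c['cx'])/c['fx'],(v-c['cy'])/c['fy'],1])
    return o+dr*(z-o[2])/dr[2]
def proj(c,P): return cv2.projectPoints(np.array(P,float).reshape(-1,3),c['rvec'],c['tvec'],np.array([[c['fx'],0,c['cx']],[0,c['fy'],c['cy']],[0,0,1.]]),None)[0].reshape(-1,2)
def wcam(c,s):
    H=np.array(c['hand_eye']);T=np.eye(4);T[:3,:3]=s['tcp_rot'];T[:3,3]=s['eef_pos']
    W=np.linalg.inv(T@H);c=dict(c);c['rvec']=cv2.Rodrigues(W[:3,:3])[0].ravel();c['tvec']=W[:3,3];return c
E
python3 - <<'E'
import pickle;from h import *
d=pickle.load(open('d0.pkl','rb'))
for n,u,v,z in(('top',188,143,36),('top',384,217,18),('top',283,167,22),('scene',390,344,36),('scene',243,243,18),('scene',302,302,22)):
    print(n,z,ray(d[n],u,v,z).round(1))
E
```

```text
top 36 [621.5 218.   36. ]
top 18 [ 478.5 -195.3   18. ]
top 22 [578.9  19.2  22. ]
scene 36 [621.5 222.6  36. ]
scene 18 [ 478.9 -190.4   18. ]
scene 22 [589.8  34.6  22. ]
```

View pics/crop.png

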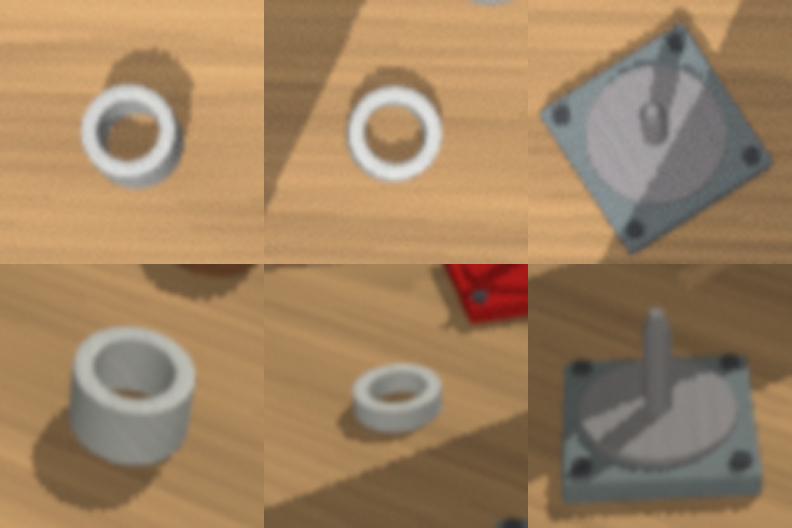

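```bash
python3 - <<'E'
import pickle;from h import *
d=pickle.load(open('d0.pkl','rb'))
for n,u,v,z in(('top',186.6,142.2,36),('top',383.5,217.,18),('top',281.4,167.,22),('top',283.4,159.7,88),('scene',390.4,347.4,36),('scene',243.,243.4,18),('scene',301.3,300,22),('scene',300.8,269.,88)):
    print(n,z,ray(d[n],u,v,z).round(1))
E
```

```text
top 36 [623.2 221.   36. ]
top 18 [ 478.5 -194.2   18. ]
top 22 [578.8  22.6  22. ]
top 88 [579.   16.1  88. ]
scene 36 [628.2 226.1  36. ]
scene 18 [ 480.2 -189.4   18. ]
scene 22 [585.6  30.4  22. ]
scene 88 [579.4  27.   88. ]
```

Call:
move_arm([
  [[24,31,0],[0,0,0],100],
  [[24,31,0],[0,0,0],100],
  [[24,31,0],[0,0,0],100],
  [[24,31,0],[0,0,0],100],
  [[24,31,0],[0,0,0],100],
  [[24,31,0],[0,0,0],100],
  [[24,31,0],[0,0,0],100],
  [[24,31,0],[0,0,0],100],
  [[24,31,0],[0,0,0],100],
  [[24,31,0],[0,0,0],100],
  [[24,31,0],[0,0,0],100],
  [[24,31,0],[0,0,0],100],
  [[24,31,0],[0,0,0],100],
  [[24,31,0],[0,0,0],100],
  [[24,31,0],[0,0,0],100],
  [[24,31,0],[0,0,0],100],
  [[24,31,0],[0,0,0],100],
  [[24,31,0],[0,0,0],100],
  [[0,0,0],[0,0,0],100],
])

```text
time_s: 1.73
eef_pos: [566.8, 54.3, 228.6]
tcp_rot: [[0.219, -0.976, 0.0], [-0.976, -0.219, 0.001], [-0.001, -0.001, -1.0]]
force: [0.6, 0.0, -0.1]
gripper_width: 85.4
```

```bash
cat > look.py <<'E'
import sys,pickle,cv2;from h import *
from bench import readout, viewer
s=readout.state();c=viewer.capture('wrist');n=sys.argv[1]
pickle.dump(dict(s=s,wrist=c),open(n+'.pkl','wb'));cv2.imwrite(f'pics/{n}.png',c['frame'][:,:,::-1])
print(s['time_s'],s['eef_pos'].round(1),s['tcp_rot'].round(3).tolist(),s['joint_positions'].round(2),s['force'].round(1),s['gripper_width'])
E
python3 look.py w1
```

```text
1.7333 [566.8  54.3 228.6] [[0.219, -0.976, 0.0], [-0.976, -0.219, 0.001], [-0.001, -0.001, -1.0]] [0.01 0.39 1.6  0.   1.15 1.36] [ 0.6  0.  -0.1] 85.39689810437308
```

View pics/w1.png

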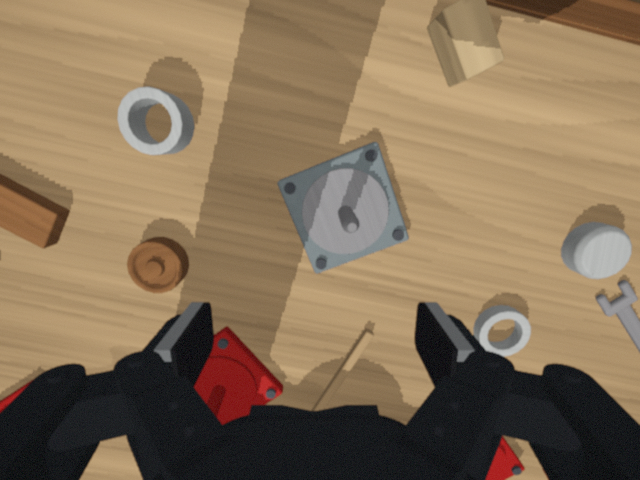

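The wrist view shows the thick collar's top at about (150,120), the stand's seat at (346,211) with the arbor tip at (352,226), the thin collar at (503,332) and the disc at (598,250).

```bash
python3 - <<'E'
import pickle;from h import *
d=pickle.load(open('w1.pkl','rb'));c=wcam(d['wrist'],d['s'])
f=c['frame'][:,:,::-1]
im=np.hstack([cv2.resize(f[y-45:y+45,x-45:x+45],(264,264),interpolation=cv2.INTER_CUBIC) for x,y in((150,120),(503,332),(346,211))])
for n,u,v,z in(('thick',150,120,36),('thin',503,332,18),('seat',346,211,22),('tip',352,226,88)): print(n,ray(c,u,v,z).round(1))
# overlay candidate circles from top camera
def circ(x,y,z,r):
    a=np.linspace(0,6.28,60);return np.c_[x+r*np.cos(a),y+r*np.sin(a),0*a+z]
for i,(p,P) in enumerate((((150,120),circ(623.2,221,36,30)),((503,332),circ(478.5,-194,18,30)),((346,211),circ(579,22,22,45)))):
    q=(proj(c,P)-np.array(p)+45+.5)*264/90-.5+[264*i,0]
    cv2.polylines(im,[np.round(q).astype(int)],True,(0,0,255),1)
cv2.imwrite('pics/w1c.png',im)
E
```

```text
thick [623.9 221.7  36. ]
thin [ 480.9 -189.5   18. ]
seat [579.   22.9  22. ]
tip [578.4  23.5  88. ]
```

View pics/w1c.png

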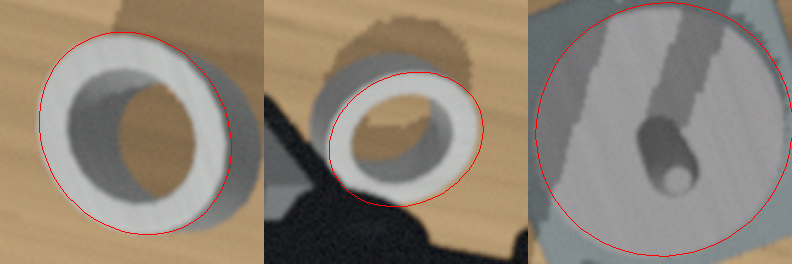

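Call:
move_arm([
  [[11.4,33.4,-20],[0,0,0],100],
  [[11.4,33.4,-20],[0,0,0],100],
  [[11.4,33.4,-20],[0,0,0],100],
  [[11.4,33.4,-20],[0,0,0],100],
  [[11.4,33.4,-20],[0,0,0],100],
  [[0,0,-5],[0,0,0],100],
  [[0,0,0],[0,0,0],100],
])

```text
time_s: 2.37
eef_pos: [621.5, 218.9, 119.0]
tcp_rot: [[0.215, -0.977, -0.002], [-0.977, -0.215, -0.003], [0.002, 0.002, -1.0]]
force: [0.1, -0.1, 0.3]
gripper_width: 85.2
```

```bash
python3 look.py w2
```

```text
2.3667 [621.5 218.9 119. ] [[0.215, -0.977, -0.002], [-0.977, -0.215, -0.003], [0.002, 0.002, -1.0]] [ 0.27  0.67  1.44 -0.    1.04  1.62] [ 0.1 -0.1  0.3] 85.24539771140145
```

View pics/w2.png

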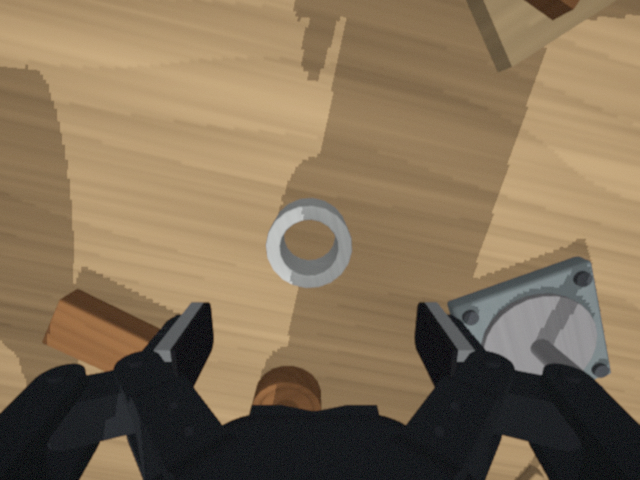

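The thick collar's top face is centred at about (309,247), midway between the open fingers in the jaw direction. The wheel (288,390) is well to the base side.

```bash
python3 - <<'E'
import pickle;from h import *
d=pickle.load(open('w2.pkl','rb'));c=wcam(d['wrist'],d['s'])
print(ray(c,309,247,36).round(1), ray(c,288,385,25).round(1))
E
```

```text
[623.7 222.1  36. ] [501.7 213.4  25. ]
```

Call:
move_arm([
  [[2,3,-20],[0,0,0],100],
  [[0,0,-20],[0,0,0],100],
  [[0,0,-20],[0,0,0],100],
  [[0,0,-20],[0,0,0],100],
  [[0,0,-15],[0,0,0],100],
  [[0,0,-8],[0,0,0],100],
  [[0,0,-4],[0,0,0],100],
  [[0,0,0],[0,0,0],100],
])

```text
time_s: 3.08
eef_pos: [626.2, 210.7, 18.2]
tcp_rot: [[0.204, -0.979, 0.008], [-0.979, -0.204, -0.001], [0.003, -0.007, -1.0]]
force: [-0.4, -1.0, -0.6]
gripper_width: 85.6
```

```bash
python3 look.py w3;python3 -c "
from bench import readout
print(readout.state()['qd'])"
```

```text
3.0833 [626.2 210.7  18.2] [[0.204, -0.979, 0.008], [-0.979, -0.204, -0.001], [0.003, -0.007, -1.0]] [ 0.26  0.8   1.47 -0.    0.86  1.62] [-0.4 -1.  -0.6] 85.56824551059013
[ 0.00735823 -0.01173586 -0.01143106 -0.00043722  0.00360827  0.00231972]
```

View pics/w3.png

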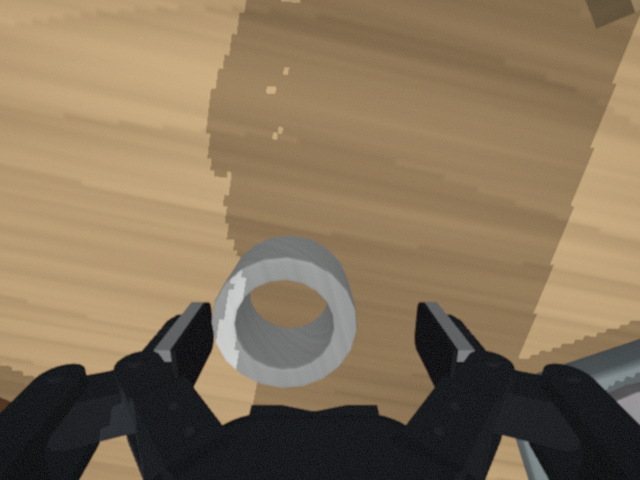

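The collar is now off-centre towards the left finger, with its top centre at (286,322) and the left edge at 215 just clear of the pad at 212. The arm drifted about -11 mm in y during the descent. I'll measure and correct this.

```bash
python3 - <<'E'
import pickle;from h import *
d=pickle.load(open('w3.pkl','rb'));c=wcam(d['wrist'],d['s'])
print(ray(c,286,322,36).round(1))
a=np.linspace(0,6.28,60)
for x,y in((624,221.7),):
    P=np.c_[x+30*np.cos(a),y+30*np.sin(a),0*a+36];q=proj(c,P);print(q.min(0),q.max(0),q.mean(0))
E
```

```text
[625.2 221.3  36. ]
[210.48901903 254.00071855] [358.34431522 387.02070186] [284.75018358 321.42640196]
```

Call:
move_arm([
  [[-1,8,0],[0,0.008,0],100],
  [[0,4,0],[0,0,0],100],
  [[0,1,-7],[0,0,0],100],
  [[0,0,0],[0,0,0],100],
])

```text
time_s: 3.47
eef_pos: [627.3, 225.3, 15.5]
tcp_rot: [[0.204, -0.979, 0.005], [-0.979, -0.204, 0.001], [0.0, -0.005, -1.0]]
force: [-0.6, 0.3, -1.0]
gripper_width: 85.4
```

Call:
move_arm([
  [[-2,-3,-6],[0,0.004,0],100],
  [[-1,0,-6],[0,0,0],100],
  [[0,0,0],[0,0,0],100],
])

```text
time_s: 3.72
eef_pos: [624.1, 222.7, 2.6]
tcp_rot: [[0.205, -0.979, 0.001], [-0.979, -0.205, 0.001], [-0.001, -0.002, -1.0]]
force: [-0.9, 0.6, -0.4]
gripper_width: 85.7
```

Call:
move_arm([
  [[0,0,1],[0,0,0],0],
  [[0,0,0],[0,0,0],0],
  [[0,0,0],[0,0,0],0],
  [[0,0,0],[0,0,0],0],
  [[0,0,0],[0,0,0],0],
  [[0,0,0],[0,0,0],0],
  [[0,0,0],[0,0,0],0],
  [[0,0,0],[0,0,0],0],
])

```text
time_s: 4.38
eef_pos: [623.9, 222.2, 3.4]
tcp_rot: [[0.205, -0.979, 0.0], [-0.979, -0.205, 0.001], [-0.0, -0.001, -1.0]]
force: [0.0, 0.3, -0.2]
gripper_width: 59.4
```

Gripped at 59.4 mm, so I'll lift.

Call:
move_arm([
  [[0,0,15],[0,0,0],0],
  [[0,0,20],[0,0,0],0],
  [[0,0,25],[0,0,0],0],
  [[0,0,25],[0,0,0],0],
  [[0,0,20],[0,0,0],0],
  [[0,0,10],[0,0,0],0],
  [[0,0,0],[0,0,0],0],
])

```text
time_s: 4.97
eef_pos: [622.4, 221.7, 127.7]
tcp_rot: [[0.205, -0.979, -0.001], [-0.979, -0.205, 0.0], [-0.0, 0.001, -1.0]]
force: [-0.6, 0.4, -0.9]
gripper_width: 58.9
```

```bash
python3 look.py w4
```

```text
4.9667 [622.4 221.7 127.7] [[0.205, -0.979, -0.001], [-0.979, -0.205, 0.0], [-0.0, 0.001, -1.0]] [0.27 0.66 1.43 0.   1.06 1.64] [-0.6  0.4 -0.9] 58.941212793886926
```

View pics/w4.png

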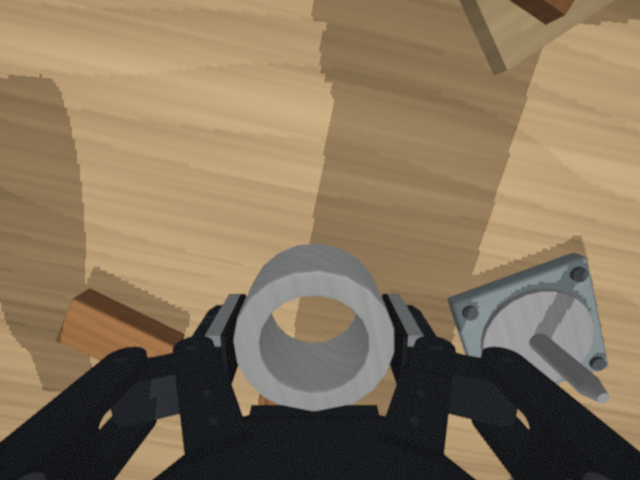

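The collar is level and centred in the jaws. Next I'll take it over the arbor.

Call:
move_arm([
  [[-5.4,-15,0],[0,0,0],0],
  [[-5.4,-28,0],[0,0,0],0],
  [[-5.4,-28,0],[0,0,0],0],
  [[-5.4,-28,0],[0,0,0],0],
  [[-5.4,-28,0],[0,0,0],0],
  [[-5.4,-28,0],[0,0,0],0],
  [[-5.4,-22,0],[0,0,0],0],
  [[-5.4,-14,0],[0,0,0],0],
  [[0,-6,0],[0,0,0],0],
  [[0,0,0],[0,0,0],0],
])

```text
time_s: 5.85
eef_pos: [569.6, 17.3, 114.5]
tcp_rot: [[0.207, -0.978, -0.018], [-0.978, -0.207, -0.0], [-0.004, 0.018, -1.0]]
force: [0.9, 0.1, -1.3]
gripper_width: 59.2
```

Call:
move_arm([
  [[7,4,3],[0,-0.018,0],0],
  [[2,0,0],[0,0,0],0],
  [[0,0,0],[0,0,0],0],
])

```text
time_s: 6.1
eef_pos: [579.7, 23.5, 116.5]
tcp_rot: [[0.208, -0.978, -0.0], [-0.978, -0.208, 0.0], [-0.0, 0.0, -1.0]]
force: [0.1, 0.5, -1.9]
gripper_width: 59.3
```

```bash
python3 look.py w5; python3 - <<'E'
from bench import viewer
import cv2,pickle
a=viewer.capture('scene')['frame'][160:400,180:430,::-1]
cv2.imwrite('pics/s5.png',cv2.resize(a,None,fx=2,fy=2))
E
```

```text
6.1 [579.7  23.5 116.5] [[0.208, -0.978, -0.0], [-0.978, -0.208, 0.0], [-0.0, 0.0, -1.0]] [-0.04  0.54  1.67  0.    0.93  1.32] [ 0.1  0.5 -1.9] 59.26190244517172
```

View pics/w5.png

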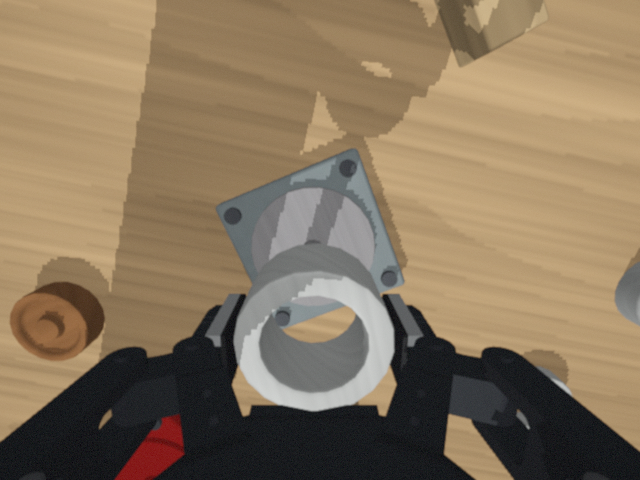

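View pics/s5.png

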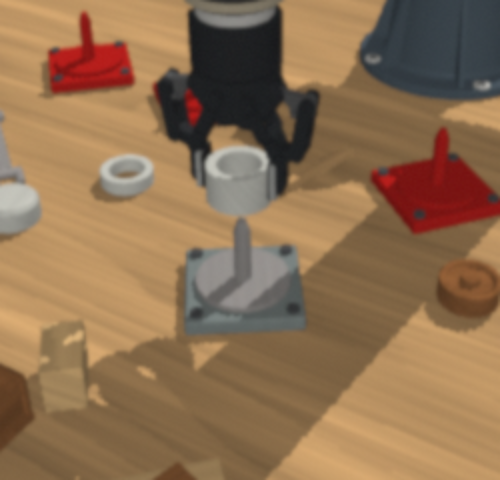

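The collar hangs level above the arbor, and the arbor's tip lines up with it in the scene crop at (240,225). I'll descend in short chunks, correcting as I go.

Call:
move_arm([
  [[0,-1,-12],[0,0,0],0],
  [[0,0,-12],[0,0,0],0],
  [[0,0,-8],[0,0,0],0],
  [[0,0,0],[0,0,0],0],
])

```text
time_s: 6.53
eef_pos: [579.2, 23.7, 81.0]
tcp_rot: [[0.21, -0.978, -0.0], [-0.978, -0.21, 0.0], [-0.0, 0.0, -1.0]]
force: [-0.4, 0.7, -2.3]
gripper_width: 59.1
```

Call:
move_arm([
  [[0,-1,-12],[0,0,0],0],
  [[0,0,-12],[0,0,0],0],
  [[0,0,-8],[0,0,0],0],
  [[0,0,0],[0,0,0],0],
])

```text
time_s: 6.87
eef_pos: [578.4, 22.6, 44.3]
tcp_rot: [[0.21, -0.978, -0.002], [-0.978, -0.21, 0.0], [-0.001, 0.002, -1.0]]
force: [-0.6, 0.3, -1.7]
gripper_width: 58.9
```

Call:
move_arm([
  [[0,0,-8],[0,-0.002,0],0],
  [[0,0,-4],[0,0,0],0],
  [[0,0,0],[0,0,0],0],
])

```text
time_s: 7.12
eef_pos: [578.3, 22.5, 30.6]
tcp_rot: [[0.209, -0.978, -0.001], [-0.978, -0.209, 0.0], [-0.001, 0.001, -1.0]]
force: [-0.1, 0.4, -1.1]
gripper_width: 59.0
```

Call:
move_arm([
  [[0,0,-3],[0,0,0],0],
  [[0,0,-1],[0,0,0],0],
  [[0,0,0],[0,0,0],0],
])

```text
time_s: 7.37
eef_pos: [578.7, 22.5, 26.6]
tcp_rot: [[0.209, -0.978, 0.0], [-0.978, -0.209, 0.0], [-0.0, -0.0, -1.0]]
force: [-0.4, -0.4, -1.3]
gripper_width: 58.8
```

Call:
move_arm([
  [[0,0,-1],[0,0,0],0],
  [[0,0,-0.5],[0,0,0],0],
  [[0,0,0],[0,0,0],0],
])

```text
time_s: 7.62
eef_pos: [579.1, 22.5, 25.7]
tcp_rot: [[0.209, -0.978, 0.001], [-0.978, -0.209, 0.0], [-0.0, -0.001, -1.0]]
force: [-0.6, 0.2, -1.4]
gripper_width: 59.1
```

Call:
move_arm([
  [[0,0,-0.8],[0,0,0],0],
  [[0,0,0],[0,0,0],0],
])

```text
time_s: 7.78
eef_pos: [579.5, 22.5, 25.6]
tcp_rot: [[0.209, -0.978, 0.002], [-0.978, -0.209, 0.0], [0.0, -0.002, -1.0]]
force: [-0.4, 0.3, 0.3]
gripper_width: 59.1
```

Contact came at the predicted height, with the force rising. I'll release.

Call:
move_arm([
  [[0,0,0],[0,0,0],100],
  [[0,0,0],[0,0,0],100],
  [[0,0,0],[0,0,0],100],
  [[0,0,0],[0,0,0],100],
  [[0,0,0],[0,0,0],100],
  [[0,0,0],[0,0,0],100],
])

```text
time_s: 8.28
eef_pos: [580.0, 22.5, 26.0]
tcp_rot: [[0.209, -0.978, 0.004], [-0.978, -0.209, 0.0], [0.001, -0.004, -1.0]]
force: [0.5, 0.3, -0.4]
gripper_width: 85.2
```

Call:
move_arm([
  [[0,0,15],[0,0,0],100],
  [[0,0,15],[0,0,0],100],
  [[0,0,20],[0,0,0],100],
  [[0,0,0],[0,0,0],100],
])

```text
time_s: 8.62
eef_pos: [579.1, 22.5, 76.7]
tcp_rot: [[0.209, -0.978, 0.001], [-0.978, -0.209, 0.0], [-0.0, -0.001, -1.0]]
force: [-0.6, -0.2, 0.8]
gripper_width: 85.5
```

```bash
python3 look.py w6
```

```text
8.6167 [579.1  22.5  76.7] [[0.209, -0.978, 0.001], [-0.978, -0.209, 0.0], [-0.0, -0.001, -1.0]] [-0.04  0.6   1.69  0.    0.85  1.32] [-0.6 -0.2  0.8] 85.49326906225183
```

View pics/w6.png

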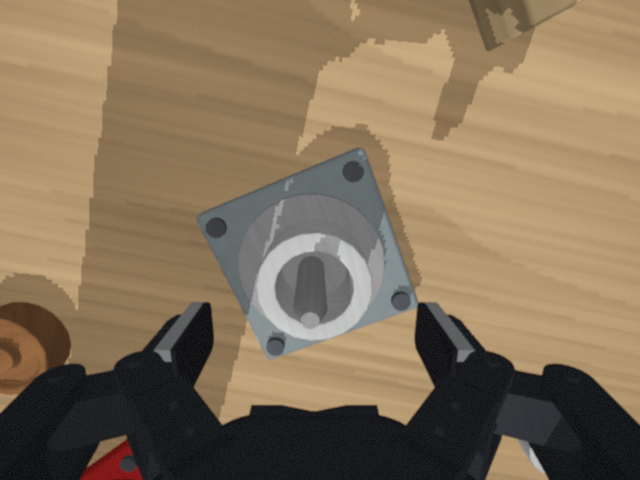

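The thick collar is on the seat around the arbor, with its ring centred at about (315,287). On to the thin collar.

Call:
move_arm([
  [[0,0,25],[0,0,0],100],
  [[0,0,30],[0,0,0],100],
  [[-8,-18,10],[0,0,0],100],
  [[-12,-27,0],[0,0,0],100],
  [[-12,-27,0],[0,0,0],100],
  [[-12,-27,0],[0,0,0],100],
  [[-12,-27,0],[0,0,0],100],
  [[-12,-27,0],[0,0,0],100],
  [[-12,-27,0],[0,0,0],100],
  [[-8,-16,0],[0,0,0],100],
  [[-6,-8,0],[0,0,0],100],
  [[0,0,0],[0,0,0],100],
])

```text
time_s: 9.67
eef_pos: [475.7, -187.9, 134.6]
tcp_rot: [[0.212, -0.977, -0.01], [-0.977, -0.212, 0.002], [-0.004, 0.009, -1.0]]
force: [-0.2, 0.7, 0.5]
gripper_width: 85.5
```

```bash
python3 look.py w7
```

```text
9.6667 [ 475.7 -187.9  134.6] [[0.212, -0.977, -0.01], [-0.977, -0.212, 0.002], [-0.004, 0.009, -1.0]] [-0.47  0.41  1.83 -0.    0.91  0.89] [-0.2  0.7  0.5] 85.52628419597849
```

View pics/w7.png

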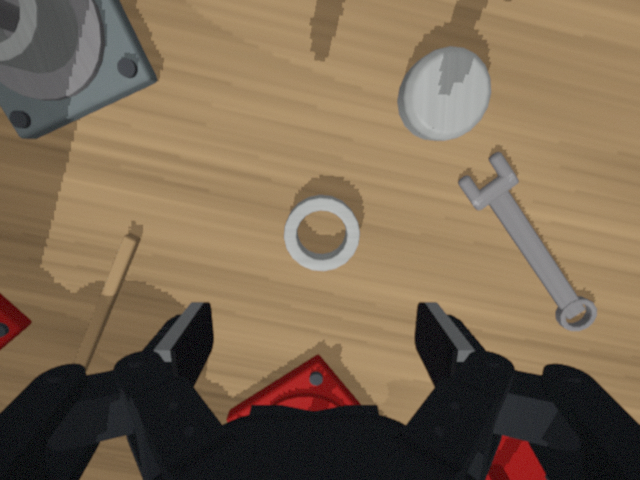

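The thin collar's top is centred at about (322,234). A red stand lies on the base side with its corner at about (318,358), so I'll check its clearance.

```bash
python3 - <<'E'
import pickle;from h import *
d=pickle.load(open('w7.pkl','rb'));c=wcam(d['wrist'],d['s'])
print(ray(c,322,234,18).round(1),'redcorner',ray(c,318,358,16).round(1))
d0=pickle.load(open('d0.pkl','rb'))
for u,v in((398,308),(490,309),(232,281)): print(ray(d0['top'],u,v,88).round(1))
E
```

```text
[ 479.5 -193.6   18. ] redcorner [ 368.  -215.1   16. ]
[ 289.6 -215.9   88. ]
[ 291.8 -396.3   88. ]
[334.7 109.9  88. ]
```

Call:
move_arm([
  [[4,-5,-12],[0,-0.01,0],100],
  [[0,0,-20],[0,0,0],100],
  [[0,0,-20],[0,0,0],100],
  [[0,0,-10],[0,0,0],100],
  [[0,0,0],[0,0,0],100],
])

```text
time_s: 10.13
eef_pos: [483.2, -187.8, 70.4]
tcp_rot: [[0.216, -0.976, 0.003], [-0.976, -0.216, 0.002], [-0.002, -0.004, -1.0]]
force: [-0.1, 1.2, -0.1]
gripper_width: 85.6
```

Call:
move_arm([
  [[-3,-5,-14],[0,0.003,0],100],
  [[0,-1,-14],[0,0,0],100],
  [[0,0,-8],[0,0,0],100],
  [[0,0,0],[0,0,0],100],
])

```text
time_s: 10.47
eef_pos: [482.4, -191.6, 34.8]
tcp_rot: [[0.219, -0.976, 0.002], [-0.976, -0.219, 0.002], [-0.002, -0.002, -1.0]]
force: [-0.8, 0.1, 0.2]
gripper_width: 85.4
```

Call:
move_arm([
  [[-3,-2,-10],[0,0.002,0],100],
  [[-1,0,-10],[0,0,0],100],
  [[0,0,-7],[0,0,0],100],
  [[0,0,0],[0,0,0],100],
])

```text
time_s: 10.8
eef_pos: [479.4, -193.4, 7.4]
tcp_rot: [[0.221, -0.975, 0.002], [-0.975, -0.221, 0.001], [-0.0, -0.002, -1.0]]
force: [-1.2, -0.3, -0.1]
gripper_width: 85.5
```

```bash
python3 look.py w8
```

```text
10.8 [ 479.4 -193.4    7.4] [[0.221, -0.975, 0.002], [-0.975, -0.221, 0.001], [-0.0, -0.002, -1.0]] [-0.47  0.64  1.88  0.    0.63  0.87] [-1.2 -0.3 -0.1] 85.49193136672501
```

View pics/w8.png

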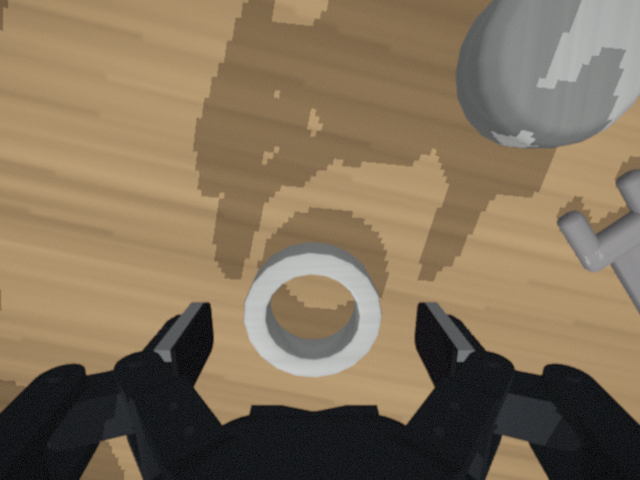

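The thin collar is centred between the fingers (313,312). I'll lower a little and close.

Call:
move_arm([
  [[0,0,-4],[0,0.002,0],100],
  [[0,0,-1.5],[0,0,0],100],
  [[0,0,0],[0,0,0],100],
])

```text
time_s: 11.1
eef_pos: [480.0, -193.7, 2.5]
tcp_rot: [[0.22, -0.975, 0.001], [-0.975, -0.22, 0.0], [-0.0, -0.001, -1.0]]
force: [0.6, 0.3, 0.1]
gripper_width: 85.1
```

Call:
move_arm([
  [[0,0,0],[0,0,0],0],
  [[0,0,0],[0,0,0],0],
  [[0,0,0],[0,0,0],0],
  [[0,0,0],[0,0,0],0],
  [[0,0,0],[0,0,0],0],
  [[0,0,0],[0,0,0],0],
  [[0,0,0],[0,0,0],0],
])

```text
time_s: 11.68
eef_pos: [480.7, -194.1, 4.5]
tcp_rot: [[0.22, -0.975, 0.002], [-0.975, -0.22, -0.0], [0.001, -0.002, -1.0]]
force: [-0.1, -0.2, -0.8]
gripper_width: 57.6
```

```bash
python3 look.py w9
```

```text
11.6833 [ 480.7 -194.1    4.5] [[0.22, -0.975, 0.002], [-0.975, -0.22, -0.0], [0.001, -0.002, -1.0]] [-0.47  0.64  1.87  0.    0.62  0.87] [-0.1 -0.2 -0.8] 57.63744896923588
```

View pics/w9.png

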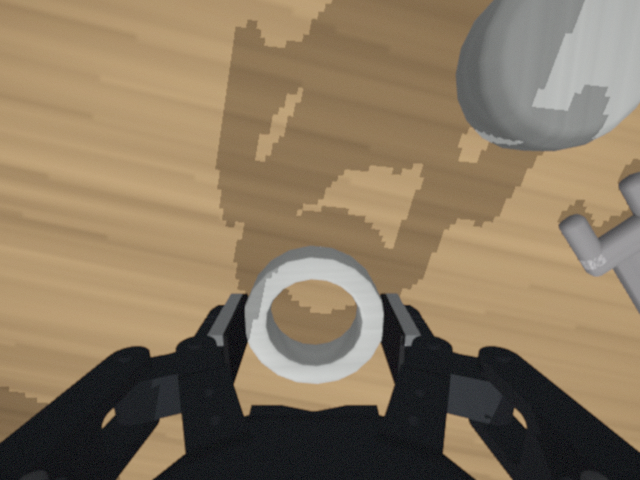

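The collar looks flat in the jaws. From the picture I work out that the fingertips are about 7 mm behind the TCP at this opening, so they grip only the top 6 to 7 mm. The width of 57.6 mm also suggests a tip grip, so I'll regrip lower.

Call:
move_arm([
  [[0,0,-2],[0,0.002,0],0],
  [[0,0,0],[0,0,0],100],
  [[0,0,0],[0,0,0],100],
  [[0,0,0],[0,0,0],100],
  [[0,0,0],[0,0,0],100],
  [[-0.5,0.5,-3],[0,0,0],100],
  [[0,0,0],[0,0,0],100],
])

```text
time_s: 12.32
eef_pos: [480.4, -193.7, 0.1]
tcp_rot: [[0.22, -0.975, 0.001], [-0.975, -0.22, -0.001], [0.001, -0.0, -1.0]]
force: [-0.3, -0.2, 0.6]
gripper_width: 85.8
```

Call:
move_arm([
  [[-0.5,0,-2.5],[0,0,0],100],
  [[0,0,0],[0,0,0],0],
  [[0,0,0],[0,0,0],0],
  [[0,0,0],[0,0,0],0],
  [[0,0,0],[0,0,0],0],
  [[0,0,0],[0,0,0],0],
  [[0,0,0],[0,0,0],0],
])

```text
time_s: 12.9
eef_pos: [479.7, -193.5, -2.1]
tcp_rot: [[0.22, -0.975, -0.0], [-0.975, -0.22, -0.0], [0.0, 0.0, -1.0]]
force: [-0.5, -0.3, -0.8]
gripper_width: 58.3
```

Call:
move_arm([
  [[0,0,10],[0,0,0],0],
  [[0,0,20],[0,0,0],0],
  [[0,0,25],[0,0,0],0],
  [[0,0,25],[0,0,0],0],
  [[0,0,25],[0,0,0],0],
  [[0,0,15],[0,0,0],0],
  [[0,0,0],[0,0,0],0],
])

```text
time_s: 13.48
eef_pos: [477.8, -192.6, 125.1]
tcp_rot: [[0.22, -0.975, -0.003], [-0.975, -0.22, 0.001], [-0.002, 0.003, -1.0]]
force: [1.2, -0.5, -0.6]
gripper_width: 57.9
```

```bash
python3 look.py w10
```

```text
13.4833 [ 477.8 -192.6  125.1] [[0.22, -0.975, -0.003], [-0.975, -0.22, 0.001], [-0.002, 0.003, -1.0]] [-0.47  0.43  1.83 -0.    0.88  0.88] [ 1.2 -0.5 -0.6] 57.862156926801696
```

View pics/w10.png

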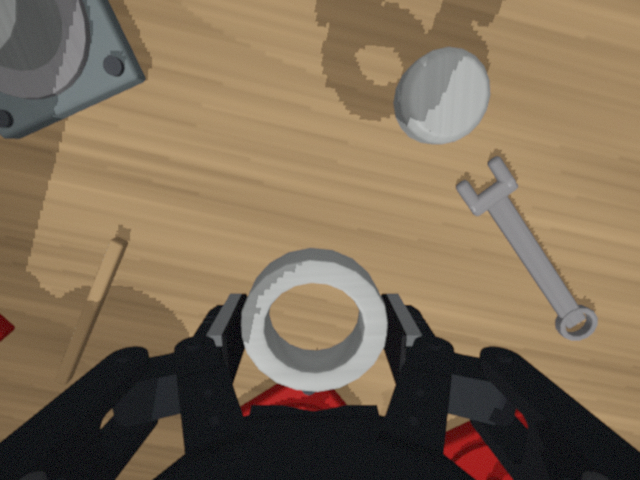

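The collar is held and level. I'll carry it to the stand.

Call:
move_arm([
  [[6,12,5],[0,0,0],0],
  [[12,25,5],[0,0,0],0],
  [[12,27,0],[0,0,0],0],
  [[12,27,0],[0,0,0],0],
  [[12,27,0],[0,0,0],0],
  [[12,27,0],[0,0,0],0],
  [[12,25,0],[0,0,0],0],
  [[10,20,0],[0,0,0],0],
  [[6,12,0],[0,0,0],0],
  [[3,6,0],[0,0,0],0],
  [[0,0,0],[0,0,0],0],
])

```text
time_s: 14.45
eef_pos: [571.4, 26.3, 121.5]
tcp_rot: [[0.217, -0.976, -0.02], [-0.976, -0.217, 0.004], [-0.008, 0.019, -1.0]]
force: [1.0, -0.2, -1.6]
gripper_width: 58.4
```

Call:
move_arm([
  [[7,-4,0],[-0.004,-0.02,0],0],
  [[0,0,0],[0,0,0],0],
  [[0,0,0],[0,0,0],0],
])

```text
time_s: 14.7
eef_pos: [577.6, 20.3, 119.6]
tcp_rot: [[0.217, -0.976, -0.001], [-0.976, -0.217, -0.001], [0.0, 0.001, -1.0]]
force: [-0.0, 0.3, -0.4]
gripper_width: 57.9
```

```bash
python3 look.py w11; python3 - <<'E'
from bench import viewer
import cv2,pickle
a=viewer.capture('scene')['frame'][200:360,220:380,::-1]
cv2.imwrite('pics/s11.png',cv2.resize(a,None,fx=3,fy=3))
E
```

```text
14.7 [577.6  20.3 119.6] [[0.217, -0.976, -0.001], [-0.976, -0.217, -0.001], [0.0, 0.001, -1.0]] [-0.05  0.54  1.67 -0.    0.93  1.31] [-0.   0.3 -0.4] 57.85325411684183
```

View pics/s11.png

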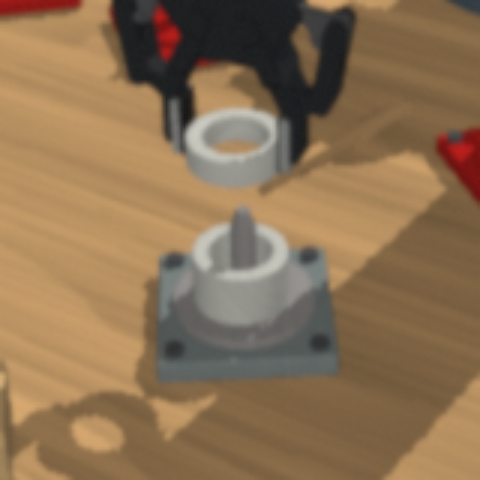

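The scene shows the thick collar flat on the seat at about (240,270) and the thin one level above it at about (233,140). It is slightly to the left, which matches the measured -2 mm in y. Descending with a correction.

Call:
move_arm([
  [[1.5,2,-12],[0,0,0],0],
  [[0,0,-12],[0,0,0],0],
  [[0,0,-8],[0,0,0],0],
  [[0,0,0],[0,0,0],0],
])

```text
time_s: 15.13
eef_pos: [579.0, 21.2, 84.8]
tcp_rot: [[0.214, -0.977, -0.001], [-0.977, -0.214, -0.001], [0.001, 0.001, -1.0]]
force: [0.1, -0.6, -1.1]
gripper_width: 58.2
```

Call:
move_arm([
  [[0.5,1.5,-10],[0,0,0],0],
  [[0,0,-8],[0,0,0],0],
  [[0,0,-4],[0,0,0],0],
  [[0,0,0],[0,0,0],0],
])

```text
time_s: 15.47
eef_pos: [578.8, 23.0, 59.1]
tcp_rot: [[0.215, -0.977, -0.003], [-0.977, -0.215, -0.001], [-0.0, 0.003, -1.0]]
force: [-0.0, -0.2, -0.2]
gripper_width: 58.4
```

Call:
move_arm([
  [[0,-0.5,-2],[0,-0.002,0],0],
  [[0,0,-0.5],[0,0,0],0],
  [[0,0,0],[0,0,0],0],
])

```text
time_s: 15.72
eef_pos: [579.0, 22.5, 56.3]
tcp_rot: [[0.215, -0.977, -0.0], [-0.977, -0.215, -0.001], [0.0, 0.001, -1.0]]
force: [-0.3, 0.6, -1.4]
gripper_width: 58.8
```

Call:
move_arm([
  [[0,0,-0.8],[0,0,0],0],
  [[0,0,0],[0,0,0],0],
])

```text
time_s: 15.88
eef_pos: [579.3, 22.4, 56.0]
tcp_rot: [[0.215, -0.977, 0.001], [-0.977, -0.215, -0.001], [0.001, -0.0, -1.0]]
force: [0.1, 0.4, -1.8]
gripper_width: 58.3
```

Call:
move_arm([
  [[0,0,-0.8],[0,0,0],0],
  [[0,0,0],[0,0,0],0],
])

```text
time_s: 16.05
eef_pos: [579.7, 22.4, 55.8]
tcp_rot: [[0.215, -0.977, 0.002], [-0.977, -0.215, -0.001], [0.001, -0.002, -1.0]]
force: [0.7, -0.1, -0.0]
gripper_width: 58.3
```

The descent stalled at the predicted height of 55.8 mm, so the collar is resting on the thick one. I'll release and retreat.

Call:
move_arm([
  [[0,0,0],[0,0,0],100],
  [[0,0,0],[0,0,0],100],
  [[0,0,0],[0,0,0],100],
  [[0,0,0],[0,0,0],100],
  [[0,0,0],[0,0,0],100],
  [[0,0,0],[0,0,0],100],
  [[0,0,12],[0,0,0],100],
  [[0,0,20],[0,0,0],100],
  [[0,0,25],[0,0,0],100],
  [[0,0,25],[0,0,0],100],
  [[0,0,25],[0,0,0],100],
  [[0,0,15],[0,0,0],100],
  [[0,0,0],[0,0,0],100],
])

```text
time_s: 17.13
eef_pos: [578.4, 22.5, 187.6]
tcp_rot: [[0.215, -0.977, 0.001], [-0.977, -0.215, -0.001], [0.001, -0.001, -1.0]]
force: [0.5, 0.2, 0.6]
gripper_width: 85.5
```

```bash
python3 look.py w12; python3 - <<'E'
from bench import viewer
import cv2,pickle,numpy as np
a=viewer.capture('scene')['frame'][220:350,235:365,::-1]
b=pickle.load(open('w12.pkl','rb'))['wrist']['frame'][170:370,220:420,::-1]
cv2.imwrite('pics/s12.png',np.hstack([cv2.resize(a,(400,400)),cv2.resize(b,(400,400))]))
E
```

```text
17.1333 [578.4  22.5 187.6] [[0.215, -0.977, 0.001], [-0.977, -0.215, -0.001], [0.001, -0.001, -1.0]] [-0.04  0.45  1.62 -0.    1.07  1.31] [0.5 0.2 0.6] 85.50300379855946
```

View pics/s12.png

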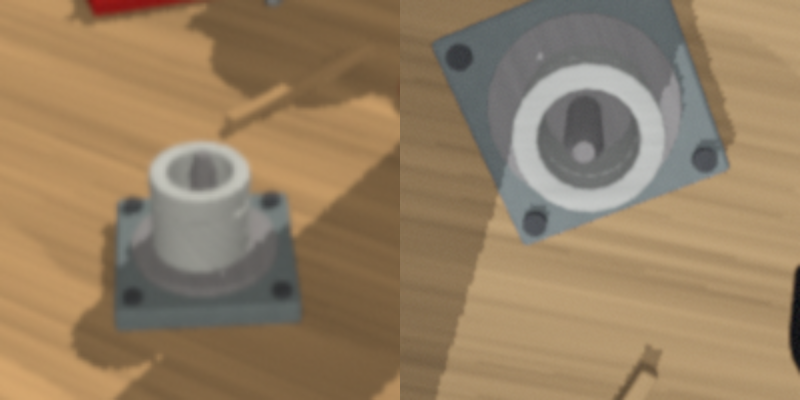

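Both collars are stacked flush on the arbor. The left crop shows a continuous wall with a level top at about (200,170), and the right crop shows the ring around the arbor at (588,137). The gripper is clear.

```bash
python3 -c "
from bench import ticket
print(ticket.sign_off())"
```

```text
the job is handed in; nothing more can be done
None
```

Both collars are on the grey stand's arbor as asked: the thick one on the seat and the thin one on top of it. I released both and handed the job in at about 17 s.

- **Final checks:** The last scene and wrist pictures show the two collars stacked flush, with a level top ring around the arbor. The gripper was open and clear, with the TCP at a height of 188 mm. Each collar made contact within 0.2 mm of the height I had worked out for it. Wrist force readings stayed around 2 N or less throughout.
- **Drift on the first descent:** The arm slid about 11 mm in y while going down to the thick collar. I saw this before closing the gripper, and the collar had not moved, so I corrected it.
- **Regrip on the thin collar:** The first grip held only its top 6 to 7 mm, so I let go and took it again lower. The opening then read about 58 mm on a 60 mm collar, but it stayed level while carried.
- **Camera disagreement:** The scene camera's positions differed from those of the top and wrist cameras by about 4 to 10 mm. I used the top and wrist values, which mostly agreed with each other to 1 or 2 mm.

I did not move the wooden wheel, the boreless disc or the red stands.

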